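# Plug the blow-off lance into the air unit and open the air

## Task

Take the long pointed blow-off lance from the wooden rack and push its plain foot down into the push-fit collet on top of the air unit, on past the seal until you feel it bottom, firmly but without ramming it. Pull it back up until the collet has risen with it and bites, so that you know it holds, let go of it there, and only then swing the valve lever from upright right down to level to open the air. Leave the two short nozzles in the rack and the tools lying about as they are.

Things in the scene. Friction and masses are not known exactly. Their poses are not given: they have to be found in the camera images.
- lance_grip (a point): upright round metal blow-off nozzle, 132 mm tall, 90 g, the tallest and only pointed one of the three in the rack. From the bottom: plain aluminium foot 16 mm in diameter and 70 mm long with a chamfered end, ringed steel grip collar 22 mm in diameter from 70 to 110 mm, then a tapered tip. This point is on its axis at the middle of the collar, 92 mm above the foot end; z up
- lance_foot (a point): centre of the lance's foot end, which stands on the floor of the rack's hole; z runs up along the lance
- mouth (a point): centre of the round mouth of the push-fit collet on top of the air unit, opening straight up, at the level of the collet's head while this is down. The head is a black flanged ring 33 mm in diameter, its bore 18 mm (1 mm play all round the lance's foot) with a small lead-in of 1.5 mm; z up
- seal (a point): centre of the rubber seal in the collet's bore, 25 mm below the mouth. On the way down the sprung jaws begin 12 mm below the mouth and drag with 2 to 5 N; the seal begins 23 mm below the mouth, takes 9 to 20 N and is passed at 30 mm; then 3 to 8 N of drag remain until the shoulder stops the foot dead; z up
- insert: brass insert in the bottom of the bore; its end is the shoulder that stops the lance's foot. It is threaded and set differently on every unit: the shoulder lies anywhere from 36 to 49 mm below the mouth and can only be felt; it takes up to 30 N. This origin is the insert's fixed lower end, 53 mm below the mouth, on the bore's axis; z up
- collet (a joint): how far the collet head has risen out of the fitting, m: 0 pushed in, 0.0025 fully risen. It rises with the lance when this is pulled up after insertion (4 to 6 N); then the jaws wedge, the pull climbs steeply within 1 to 2 mm and the lance comes no farther: it stays 3 to 6 mm above the shoulder
- valve (a joint): angle of the ball valve's lever, rad: 0 upright = shut, 1.571 level = open (end stop). Stiff, about 0.2 N m, stays where it is left; it swings down towards the unit's own -y side, away from the collet
- lever_grip (a point): centre of the black grip sleeve of the valve lever, 70 mm from the lever's axis; the sleeve is 54 mm long along the lever, 10 mm wide and 12 mm thick in the direction of the swing
- valve_axis (a point): centre of the valve lever's axis on the front of the air unit. Its x runs along the axis (away from the robot), y towards the collet's side, z up; the lever swings from +z to -y. Nothing stands within 30 mm in front of, above or to the -y side of the lever
- air_unit: portable air unit bolted on a grey plate of 140 by 240 mm (fixed): grey receiver tank with a gauge at the back, in front of it a brass ball valve at one end (y = -65 mm) and an outlet block with the push-fit collet, 125 mm high, at the other (y = +65 mm). Origin under the centre of the plate, x away from the robot, y to its left
- rack: wooden nozzle rack (fixed), 180 by 62 by 45 mm, with three holes of 18 mm in a row 60 mm apart, 35 mm deep (their floor is 10 mm above the table). Origin under its centre; x runs along the row
- fan_nozzle_grip (a point): short nozzle with a wide flat fan head, 96 mm tall, in the rack; this point is the middle of its grip collar, 64 mm above its foot end
- silencer_grip (a point): short nozzle with a thick round brass silencer as head, 96 mm tall, in the rack; this point is the middle of its grip collar, 64 mm above its foot end
- tape_measure: tape measure in a case of 36 by 94 by 69 mm; origin under its middle
- sanding_block: dark cork sanding block 67 by 122 by 32 mm; origin under its middle
- folding_rule: folded yellow rule 236 mm long; origin under its middle
Not all that is in view belongs to the job. What is meant by the part that bears lance_grip is not blue or purple, and is the smaller of those in its own colour.

How it is judged:
By the outcome, as a careful person would: the job done as asked, in the order asked, and still so for the second after the job is handed in, with the robot touching nothing.
It also fails if it takes over 67 s, if anything falls off the work surface, if the arm or the gripper's body presses on something with over 40 N, if the wrist force passes 120 N, or if a joint passes its speed limit or range.

## Robot

A 6-joint arm with a two-finger parallel gripper is mounted at the origin on a cart in front of the work surface, level with it; the furniture and walls round the work are solid. World frame = base frame: x ahead of the robot, y to its left, z up, the work surface at z = 0. Lengths are in mm, angles in rad, forces in N, time in s.
With the tool pointing down it reaches from about 300 to 775 mm from the base axis. Payload 14.6 kg.
Tool frame: the origin (TCP) lies between the finger pads; the fingertips stand 19 mm ahead of it and the grasp point (between the pads) is the TCP; x points along the fingers, y is the direction in which the jaws open and shut, and the axes are right-handed (so a half turn about x gives the same grasp; the last joint's range is limited). The gripper opens to 94 mm and grips with 3 to 60 N. Pads are 16 mm wide; open, the fingers measure 119 mm over their backs; the gripper's body (75 mm by 177 mm) begins 78 mm behind the grasp point.
Start: joints at [-1.291, 0.3, 1.521, -0, 1.321, -0.067], TCP at [186.932, -517.248, 224.446] pointing down, gripper open.
Joint ranges: [-3.03, 3.03], [-0.79, 2.21], [0.23, 2.52], [-1.04, 4.18], [0, 3.07], [-2.55, 2.55]. Speed limits (rad/s): [2.22, 2.22, 2.57, 3.14, 3.14, 3.14].

## Interface

Orientations are given as [roll, pitch, yaw] about the fixed x, y, z axes, in that order (R = Rz(yaw) Ry(pitch) Rx(roll)).
In Python, from cell import manip gives the robot as it stands.
- The arm moves only by the tool jog_arm, never from a script. Its argument "series" is one flat list of numbers, 7 for each row, row after row: the turn, a rotation vector about the world's x, y, z in rad, then the shift along the world's x, y, z in m, then the opening, from -1 (shut) to 1 (fully open). A call has 1 to 20 rows; each row is the pose to reach, as a shift and turn from the pose commanded when the call began; what a row does not reach only later rows make up. A row lasts 1/8 s, in which the tool goes at most 62.5 mm and 10.7 degrees, less where a joint would pass 70% of its speed; a pose out of reach is approached as far as the arm can. A call with a gripper value outside its range is refused whole. The fingers move at their own pace and stop on an object; "squeeze" is the grip in N (left out, the last holds). Time passes only in rows, so rows that repeat a pose let the fingers close. It gives the time, the measured TCP pose, the force and the opening at its end, in the units of the state.
- manip.read_state(): the state, without advancing time (a new reading comes with each control period).
- manip.camera(name): name is "scene" or "top" or "wrist"; returns a dict with "color" (480x640x3 uint8, blue, green, red), "range_z" (480x640 float32, mm along the optical axis (not along the pixel's ray), 0 where there is no reading), "fx", "fy", "cx", "cy" (pixels), "pose" (4x4, takes a point from camera to world coordinates); the wrist camera has in their place "mount" (4x4, takes a point from camera to tool coordinates, whose origin is the TCP and whose axes are the tool frame's). Camera axes: x right, y down, z forward; pixel columns grow to the right and rows downward; lengths in mm; the calibration is good to about 2 mm. A picture is of the moment at which its call begins: read the wrist's pose just before it.
- manip.sign_off(): hands the job in, once; it reports no verdict.
The state is a dict: "clock": time; "joints": joint angles; "qd": joint speeds; "effort": joint torques, N m; "eef_pos": TCP position; "eef_rot": TCP orientation; "wrist_force": force on the tool from outside, world axes, zero at the start; "moment": the same for the moment, N m; "finger_gap": finger opening in mm.
Only numpy, scipy, OpenCV 4.12 (cv2) and the standard library are available. Lean on these libraries where they do the work, as an engineer would, in place of code of your own. Each camera call takes 0.05 s, during which the arm holds its last target.

## Working session

There is one attempt and no reset: what is moved stays moved. The work goes in short steps, Python scripts to look and compute and a tool call to move; the robot and the scene stay as the last step left them, time stands still between calls to the robot, and variables do not carry over. Pictures are saved under pics/ and viewed, and the job is handed in when it is done.

Besides the shell and the picture viewer there is one more tool, called in YAML: its name, and indented under it one key for each argument. jog_arm: Moves the arm, as the interface text tells. Its arguments: {"type":"object","properties":{"series":{"type":"array","items":{"type":"number"}},"squeeze":{"type":"number"}},"required":["series"]}

```bash
mkdir -p pics; ls
python3 - <<'E'
from cell import manip
import cv2,numpy as np
s=manip.read_state(); print(s)
for n in ("scene","top","wrist"):
    c=manip.camera(n); cv2.imwrite(f"pics/{n}0.png",c["color"]); np.savez(f"pics/{n}0.npz",**c)
    print(n,c["fx"],c["cx"],c["cy"],np.round(c.get("pose",c.get("mount")),3).tolist())
E
```

```text
pics
{'clock': 0.0, 'joints': array([-1.29059745e+00,  3.00448014e-01,  1.52158423e+00,  1.93122122e-05,
        1.32070600e+00, -6.65572013e-02]), 'qd': array([-0.00119679, -0.00084082, -0.00126106,  0.00075604, -0.00097457,
        0.00057195]), 'effort': array([-1.10836361e-03, -5.31810236e+01, -3.52740812e+01,  7.08270329e-02,
        2.43495737e-02, -9.55457358e-05]), 'eef_pos': array([ 186.87308679, -517.02072458,  223.89765437]), 'eef_rot': array([-1.65368076,  1.56965059,  1.83466318]), 'wrist_force': array([-0.00870428, -0.27718379,  0.42631489]), 'moment': array([0.04328761, 0.01218916, 0.0093183 ]), 'finger_gap': 93.99146675423776}
scene 471.0424079651839 317.1472487793077 240.61584001808401 [[-0.657, -0.545, 0.521, -9.914], [-0.754, 0.487, -0.441, 569.247], [-0.014, -0.683, -0.731, 755.41], [0.0, 0.0, 0.0, 1.0]]
top 562.6490266895635 316.81170958170736 237.34985098734128 [[-0.024, -0.989, 0.149, 286.963], [-0.999, 0.027, 0.022, 133.289], [-0.026, -0.148, -0.989, 1407.984], [0.0, 0.0, 0.0, 1.0]]
wrist 384.198955496989 311.45156065140065 236.68029500150453 [[0.0, -0.267, 0.964, -160.758], [1.0, 0.001, 0.0, -1.096], [-0.001, 0.964, 0.267, -78.962], [0.0, 0.0, 0.0, 1.0]]
```

View pics/scene0.png

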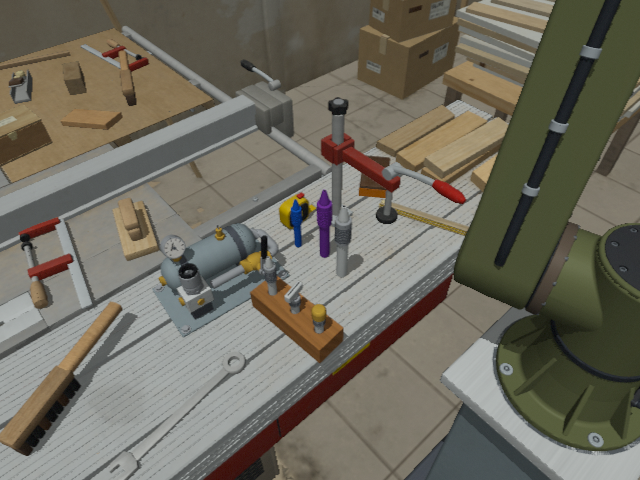

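View pics/top0.png

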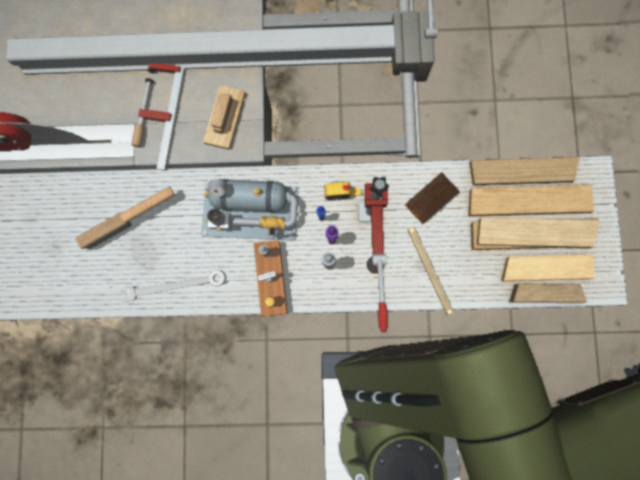

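View pics/wrist0.png

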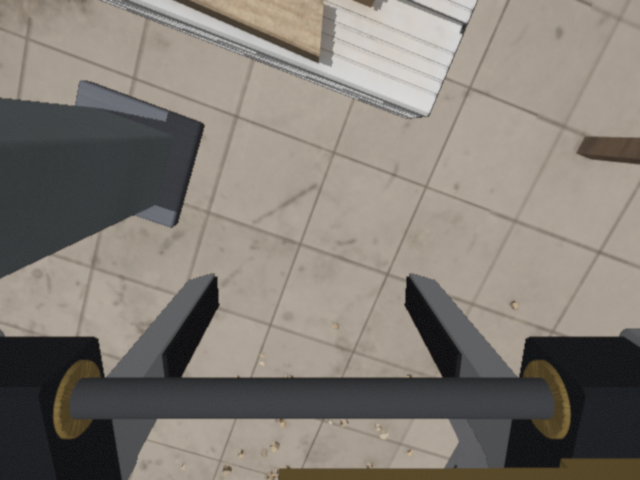

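Run:
```python
import cv2
a=cv2.imread("pics/scene0.png")[190:370,140:370]; cv2.imwrite("pics/s_crop.png",cv2.resize(a,None,fx=3.4,fy=3.3,interpolation=cv2.INTER_CUBIC))
a=cv2.imread("pics/top0.png")[165:325,190:400]; cv2.imwrite("pics/t_crop.png",cv2.resize(a,None,fx=3.7,fy=3.7,interpolation=cv2.INTER_CUBIC))
```

```text
(no output)
```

View pics/s_crop.png

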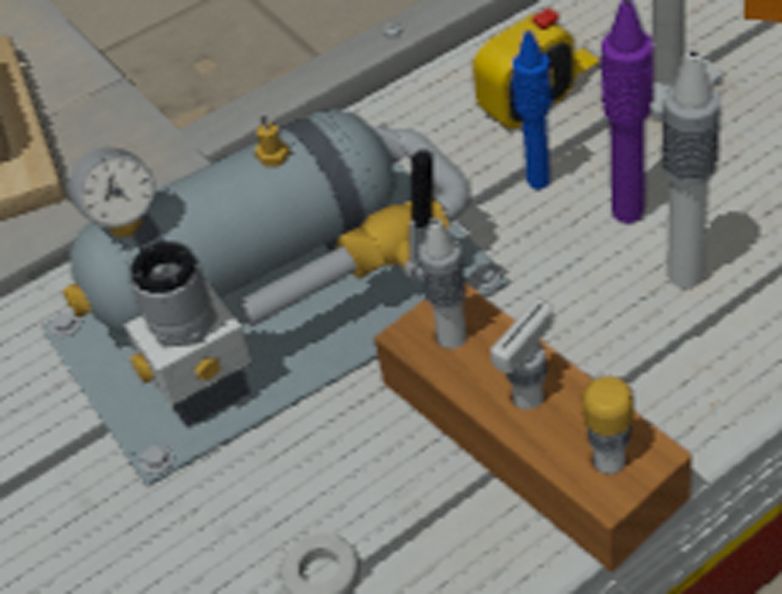

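View pics/t_crop.png

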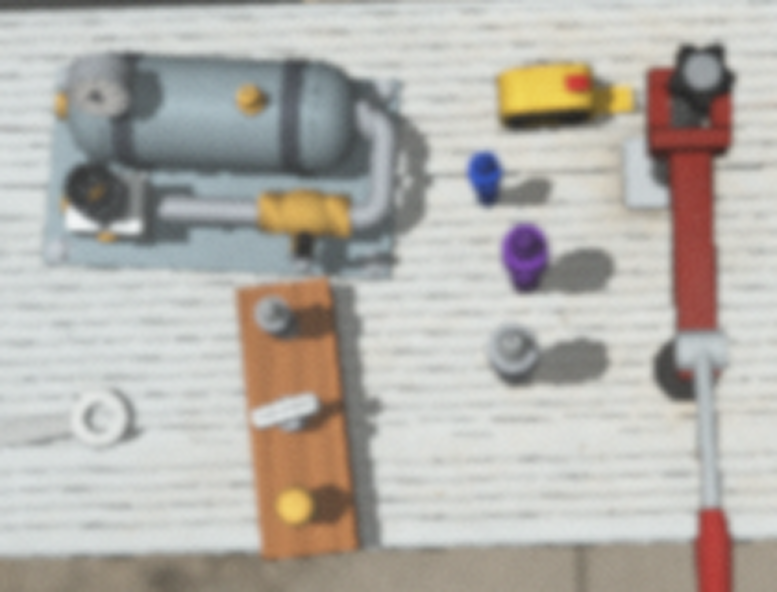

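```bash
cat > h.py <<'E'
import numpy as np,cv2
def cloud(f):
    c=dict(np.load(f)) if isinstance(f,str) else f
    z=c["range_z"]; v,u=np.mgrid[:480,:640]
    P=np.stack([(u-c["cx"])/c["fx"]*z,(v-c["cy"])/c["fy"]*z,z],-1)
    T=c["pose"]; W=P@T[:3,:3].T+T[:3,3]; W[z<=0]=np.nan
    return W
def proj(c,p):
    T=np.linalg.inv(c["pose"]); q=T[:3,:3]@np.asarray(p,float)+T[:3,3]
    return c["fx"]*q[0]/q[2]+c["cx"],c["fy"]*q[1]/q[2]+c["cy"]
E
python3 - <<'E'
from h import *
np.set_printoptions(precision=1,suppress=True)
S=cloud("pics/scene0.npz");T=cloud("pics/top0.npz")
print("scene")
for n,(u,v) in dict(tip=(268.2,260),collar=(270,272),fan=(294,291),sil=(319,311),ringtop=(188,270),grip=(264,246),leverroot=(263,265),grey=(344,225),racktop=(255,289),plate=(175,318)).items(): print(n,S[v if isinstance(v,int) else int(v),int(u)])
print("top")
for n,(u,v) in dict(tip=(264,250),fan=(267,276),sil=(269,301),ring=(215,217),grip=(272,231),grey=(329,259),racktop=(258,262),plate=(240,234)).items(): print(n,T[v,u])
E
```

```text
scene
tip [452.3 290.5 138.4]
collar [445.  294.3 115.4]
fan [390.8 284.7 105.6]
sil [329.8 281.  108.4]
ringtop [545.4 399.7 115.1]
grip [493.5 270.  125.7]
leverroot [496.2 276.5  75. ]
grey [414.1 146.8 156.4]
racktop [480.  310.7  46.2]
plate [552.1 450.3   7.2]
top
tip [453.6 284.5 127.3]
fan [395.2 280.3 108.3]
sil [337.5 276.6 105.4]
ring [543.  407.5  81. ]
grip [495.1 264.1 141. ]
grey [422.5 135.5 184.6]
racktop [435.  309.   46.5]
plate [512.1 359.5   4.7]
```

Run:
```python
from h import *
from scipy.spatial.transform import Rotation as Ro
np.set_printoptions(precision=1,suppress=True)
S=cloud("pics/scene0.npz");T=cloud("pics/top0.npz")
P=np.r_[S.reshape(-1,3),T[:330].reshape(-1,3)]
P=P[~np.isnan(P[:,0])]
# coarse height map
print("max z, rows x, cols y 480..-100")
ys=np.arange(480,-160,-40)
print(" "*5,ys)
for x in range(280,720,40):
    r=[]
    for y in ys:
        m=(abs(P[:,0]-x)<20)&(abs(P[:,1]-y)<20)&(P[:,2]<700)
        r.append(int(np.percentile(P[m,2],99.5)) if m.sum()>3 else -1)
    print(x,r)
print(Ro.from_euler('xyz',[-1.65368,1.56965,1.83466]).as_matrix())
```

```text
max z, rows x, cols y 480..-100
      [ 480  440  400  360  320  280  240  200  160  120   80   40    0  -40
  -80 -120]
280 [-856, -856, -858, -863, -861, -865, -865, -863, -866, -864, -864, 258, -869, -865, -868, -866]
320 [5, 4, 6, 5, 48, 108, 48, 5, 5, 5, 5, 257, 4, 5, 5, 20]
360 [5, 5, 5, 6, 48, 107, 50, 6, 5, 5, 6, 248, 5, 5, 6, 22]
400 [12, 15, 15, 4, 106, 110, 49, 6, 174, 178, 7, 239, 229, 5, 16, 22]
440 [5, 5, 7, 5, 49, 143, 48, 6, 188, 192, 6, 227, 228, 7, 21, 21]
480 [6, 6, 6, 8, 49, 145, 50, 6, 152, 181, 7, 209, 205, 7, 23, 7]
520 [7, 99, 128, 73, 69, 142, 70, 63, 116, 151, 7, 287, 211, 7, 36, 34]
560 [6, 75, 129, 88, 89, 91, 88, 66, 134, 6, 7, 296, 294, 22, 37, 39]
600 [8, 85, 150, 141, 121, 114, 93, 65, 58, 67, 73, 213, 8, 6, 38, 40]
640 [5, 73, 144, 90, 89, 87, 78, 10, 48, 66, 64, 8, 6, 7, 8, 38]
680 [6, 7, 5, 7, 7, 9, 6, 7, 7, 8, 6, 6, 8, 7, 8, 5]
[[-0.   0.3 -0.9]
 [ 0.  -0.9 -0.3]
 [-1.  -0.  -0. ]]
```

jog_arm:
  series: [0,0,0,0,0,0.06,1,0,0,0,0.02,0.05,0.11,1,0,0,0,0.243,0.847,0.116,1,0,0,0,0.243,0.847,0.116,1,0,0,0,0.243,0.847,0.116,1,0,0,0,0.243,0.847,0.116,1,0,0,0,0.243,0.847,0.116,1,0,0,0,0.243,0.847,0.116,1,0,0,0,0.243,0.847,0.116,1,0,0,0,0.243,0.847,0.116,1,0,0,0,0.243,0.847,0.116,1,0,0,0,0.243,0.847,0.116,1,0,0,0,0.243,0.847,0.116,1,0,0,0,0.243,0.847,0.116,1,0,0,0,0.243,0.847,0.116,1,0,0,0,0.243,0.847,0.116,1,0,0,0,0.243,0.847,0.116,1,0,0,0,0.243,0.847,0.116,1,0,0,0,0.243,0.847,0.116,1,0,0,0,0.243,0.847,0.116,1]

```text
clock: 2.65
eef_pos: [430.0, 329.1, 340.9]
eef_rot: [-2.886, 1.57, 0.602]
wrist_force: [0.6, 0.4, -0.8]
finger_gap: 94.0
```

```bash
cat >> h.py <<'E'
from scipy.spatial.transform import Rotation as Ro
def wrist(name):
    from cell import manip
    s=manip.read_state(); c=manip.camera("wrist")
    T=np.eye(4); T[:3,:3]=Ro.from_euler('xyz',s["eef_rot"]).as_matrix(); T[:3,3]=s["eef_pos"]
    c["pose"]=T@c["mount"]; cv2.imwrite(f"pics/{name}.png",c["color"]); np.savez(f"pics/{name}.npz",**c); return s,c
E
python3 - <<'E'
from h import *
s,c=wrist("w1"); print(s["joints"],s["eef_pos"],Ro.from_euler('xyz',s["eef_rot"]).as_matrix().round(3))
from cell import manip
c=manip.camera("scene"); cv2.imwrite("pics/s1.png",c["color"])
E
```

```text
[5.85700118e-01 2.20353870e-01 1.35430654e+00 1.18267426e-05
 1.56619036e+00 1.81053246e+00] [429.96614375 329.14029385 340.87911433] [[ 0.001  0.339 -0.941]
 [ 0.    -0.941 -0.339]
 [-1.    -0.    -0.001]]
```

View pics/w1.png

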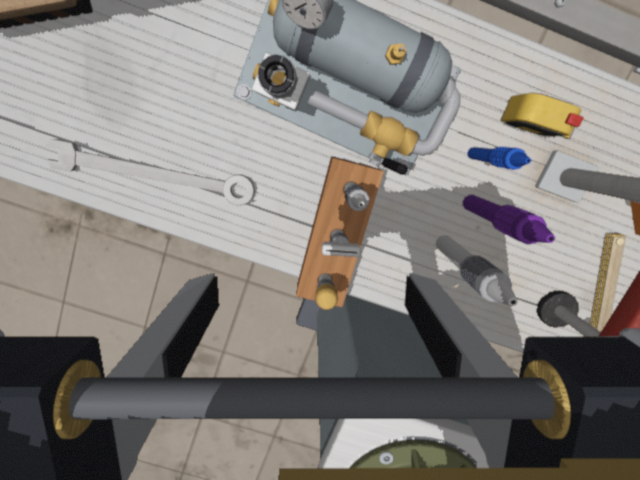

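Run:
```python
from h import *
a=cv2.imread("pics/w1.png")
x=a[40:120,230:330];y=a[150:220,320:420]
cv2.imwrite("pics/w1a.png",np.vstack([cv2.resize(x,(560,448),interpolation=2)]))
cv2.imwrite("pics/w1b.png",cv2.resize(y,(700,490),interpolation=2))
np.set_printoptions(precision=1,suppress=True)
S=cloud("pics/scene0.npz");T=cloud("pics/top0.npz");W=cloud("pics/w1.npz")
for n,C in (("scene",S),("top",T[:330]),("w",W[:330])):
    P=C.reshape(-1,3);P=P[~np.isnan(P[:,0])]
    def sel(cx,cy,r,z0,z1):
        m=(np.hypot(P[:,0]-cx,P[:,1]-cy)<r)&(P[:,2]>z0)&(P[:,2]<z1);return P[m]
    def rep(l,q): print(n,l,len(q),*( [np.median(q,0),q.min(0),q.max(0)] if len(q) else []))
    rep("table",sel(420,380,40,-20,20))
    rep("racktop",sel(420,300,40,30,60))
    rep("ring",sel(545,400,30,110,140)); rep("tip",sel(452,287,20,128,160)); rep("collar",sel(452,287,20,90,120))
    rep("lever",sel(497,267,16,100,170)); rep("fan",sel(391,283,25,95,120)); rep("sil",sel(331,279,20,85,120))
    rep("gauge",sel(600,400,60,120,200))
```

```text
scene table 1298 [417.9 379.7   0.8] [380.2 340.2 -16.6] [459.4 419.8  14.6]
scene racktop 835 [423.  300.3  45.9] [380.6 266.1  30.2] [459.5 319.6  59.9]
scene ring 328 [531.6 403.6 122.6] [518.2 384.9 110.1] [555.4 420.5 129.1]
scene tip 52 [451.8 290.  136. ] [447.6 283.9 128.1] [458.  294.9 144.1]
scene collar 138 [446.1 293.4 105.2] [442.2 278.2  90.1] [463.5 299.4 119.8]
scene lever 139 [494.7 269.1 125.6] [491.9 260.2 100.1] [502.7 276.7 145.1]
scene fan 191 [391.9 285.  105.9] [383.9 263.2  95.1] [403.8 303.9 109.5]
scene sil 230 [330.1 280.8 104.5] [321.  266.9  85.1] [345.5 290.4 109.8]
scene gauge 510 [594.3 398.1 133.5] [540.8 375.1 120.1] [620.4 415.8 151.5]
top table 791 [419.3 380.7  -0.1] [381.  340.1 -19.4] [459.7 419.   15.7]
top racktop 474 [425.6 294.1  44.9] [380.9 260.3  32.7] [457.4 319.2  56.3]
top ring 156 [537.7 400.5 123.7] [521.7 384.7 110. ] [554.9 418.5 131.5]
top tip 20 [455.6 287.2 138.1] [451.2 282.  128.7] [460.  293.  146.7]
top collar 36 [450.4 282.6 114.4] [444.9 276.7  95.2] [466.5 297.7 119.6]
top lever 33 [497.1 265.8 141.2] [494.4 259.1 100. ]
[... 185 characters left out ...]
394.  136.1] [541.4 373.9 120. ] [621.6 416.7 153.5]
w table 2927 [421.1 380.6   0.4] [380.4 340.1 -16. ] [459.9 419.8  13.5]
w racktop 2054 [421.1 298.8  45.4] [380.3 260.1  30.1] [460.  320.7  59.5]
w ring 1008 [539.4 403.9 124.8] [521.8 387.  110.4] [557.4 422.3 128.1]
w tip 133 [457.9 292.2 136.2] [451.1 284.9 128.1] [462.7 296.6 144.3]
w collar 177 [461.6 297.1 112.8] [446.  279.7  90.3] [467.8 301.4 120. ]
w lever 253 [500.2 272.  137.4] [495.1 261.6 100.3] [505.2 277.7 145.2]
w fan 485 [398.3 285.2 105.8] [386.6 263.7  95.1] [407.5 305.5 108.3]
w sil 459 [341.6 280.5 105.2] [325.8 266.8  86.1] [350.3 291.6 108.7]
w gauge 1373 [593.5 395.2 129. ] [540.3 375.8 120. ] [610.8 420.4 147.9]
```

View pics/w1a.png

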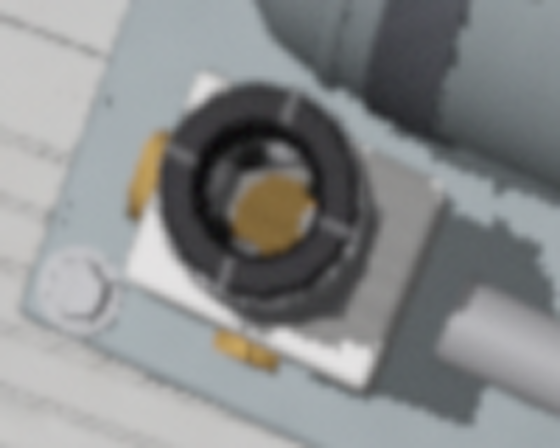

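View pics/w1b.png

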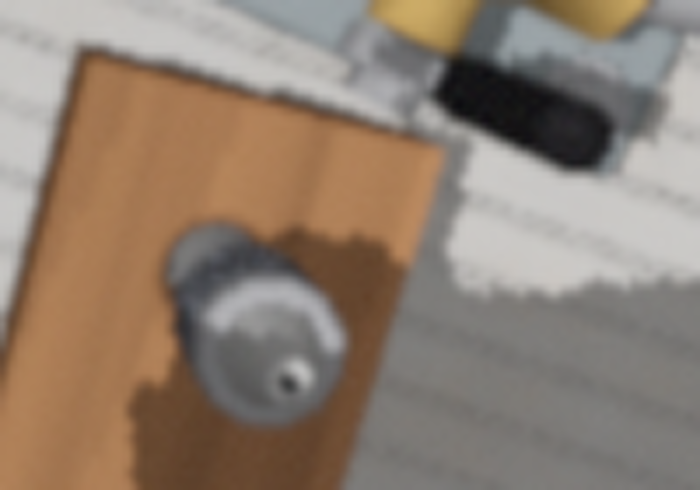

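```bash
cat >> h.py <<'E'
def ray(c,u,v,z):
    d=c["pose"][:3,:3]@np.array([(u-c["cx"])/c["fx"],(v-c["cy"])/c["fy"],1]); o=c["pose"][:3,3]
    return o+d*(z-o[2])/d[2]
E
python3 - <<'E'
from h import *
np.set_printoptions(precision=1,suppress=True)
w=dict(np.load("pics/w1.npz"));s=dict(np.load("pics/scene0.npz"));t=dict(np.load("pics/top0.npz"))
print("mouth w",ray(w,275.9,73.8,125)); print("tip w",ray(w,361.1,204.2,142))
# ring center from scene / top crops, tip
for n,c,z in (("s",s,0),("t",t,0)):
    print(n,[np.round(proj(c,p),1) for p in ((539,404,125),(455,288,142),(500,268,146))])
def crop(f,u,v,r,k,o): 
    a=cv2.imread(f)[v-r:v+r,u-r:u+r]; return cv2.resize(a,(k,k),interpolation=2)
cv2.imwrite("pics/c1.png",np.hstack([crop("pics/scene0.png",190,272,25,400,0),crop("pics/scene0.png",268,262,25,400,0)]))
cv2.imwrite("pics/c2.png",np.hstack([crop("pics/top0.png",216,216,20,400,0),crop("pics/top0.png",264,250,20,400,0)]))
E
```

```text
mouth w [539.5 404.4 125. ]
tip w [456.4 289.8 142. ]
s [array([186.5, 269.8]), array([268., 257.]), array([261.6, 235.8])]
t [array([212.6, 215.2]), array([261.7, 248.6]), array([270. , 228.6])]
```

View pics/c1.png

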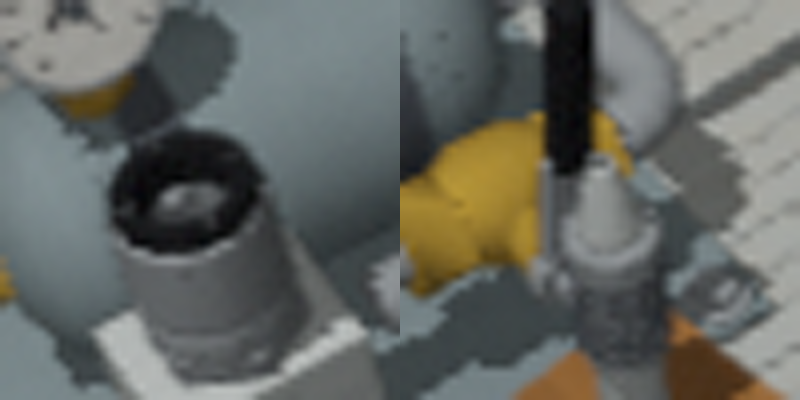

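View pics/c2.png

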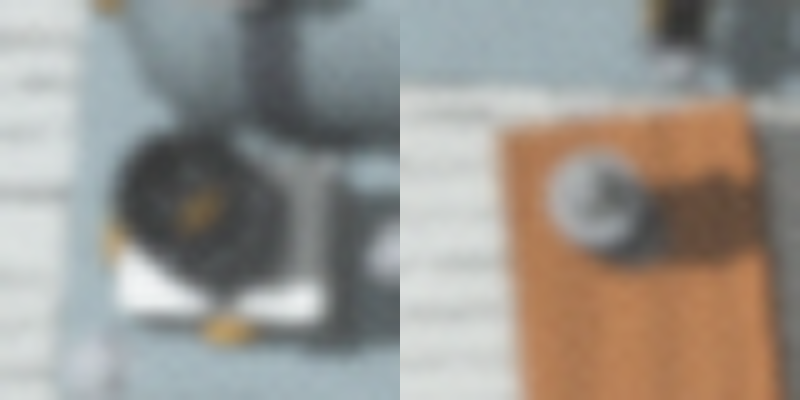

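jog_arm:
  series: [0,0,-0.14,0.026,-0.04,-0.03,1,0,0,-0.27,0.026,-0.04,-0.08,1,0,0,-0.27,0.026,-0.04,-0.13,1,0,0,-0.27,0.026,-0.04,-0.13,1,0,0,-0.27,0.026,-0.04,-0.13,1]

```text
clock: 3.38
eef_pos: [456.6, 290.1, 212.7]
eef_rot: [-2.727, 1.568, 0.492]
wrist_force: [0.3, -0.5, 1.3]
finger_gap: 94.3
```

Run:
```python
from h import *
s,c=wrist("w2"); print(s["joints"],s["eef_pos"],Ro.from_euler('xyz',s["eef_rot"]).as_matrix().round(3), s["wrist_force"])
```

```text
[ 4.98344998e-01  2.88163079e-01  1.56400753e+00 -1.80203974e-05
  1.28676502e+00  1.99209613e+00] [456.62658417 290.1387722  212.72340207] [[ 0.002  0.077 -0.997]
 [ 0.001 -0.997 -0.077]
 [-1.    -0.001 -0.002]] [ 0.26415518 -0.45466939  1.28541225]
```

View pics/w2.png

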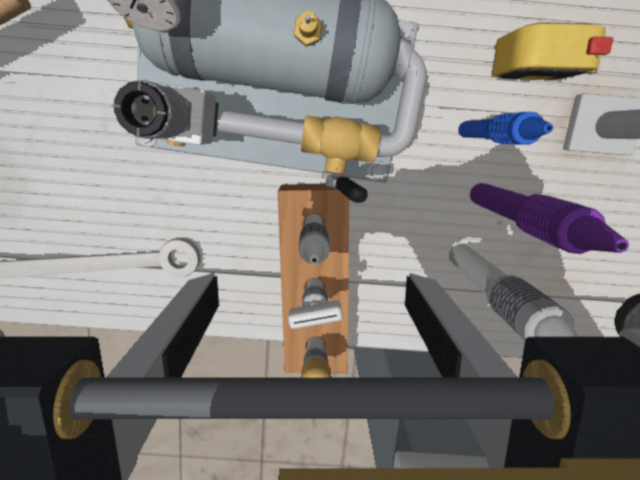

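Run:
```python
import cv2,numpy as np
a=cv2.imread("pics/w2.png")
def c(u,v,r): return cv2.resize(a[v-r:v+r,u-r:u+r],(400,400),interpolation=2)
cv2.imwrite("pics/c3.png",np.hstack([c(150,107,40),c(315,245,40)]))
cv2.imwrite("pics/c4.png",np.hstack([c(345,180,40),c(250,120,115)]))
```

```text
(no output)
```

View pics/c3.png

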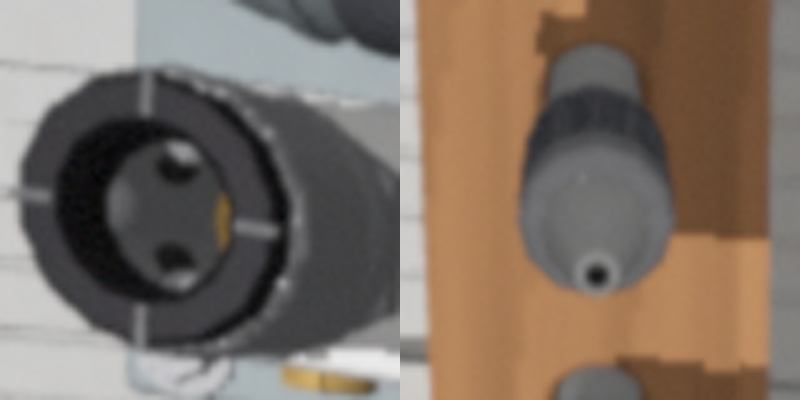

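View pics/c4.png

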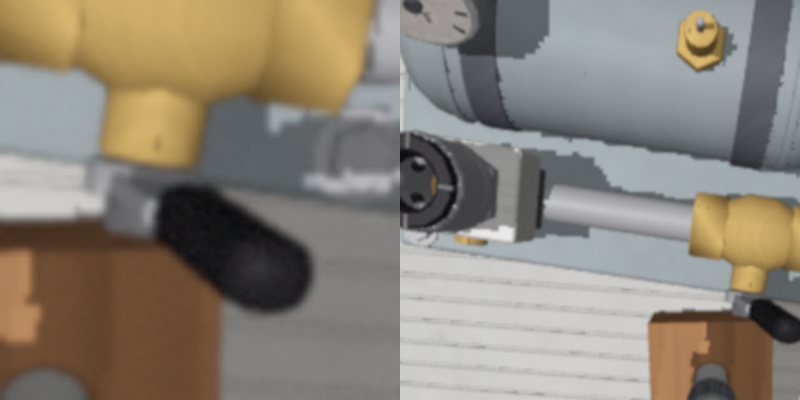

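Run:
```python
from h import *
np.set_printoptions(precision=1,suppress=True)
w=dict(np.load("pics/w2.npz"));C=cloud(w)
print("mouth",ray(w,138.8,108.6,125),"tip",ray(w,314,259.4,142))
for z in (140,146): print("sleeve top",ray(w,359.6,193,z))
for u,v in ((335,180),(333,176),(345,188),(359,193),(362,196),(335,160),(333,178)): print(u,v,C[v,u])
P=C[:330].reshape(-1,3);P=P[~np.isnan(P[:,0])]
def sel(cx,cy,r,z0,z1):
    m=(np.hypot(P[:,0]-cx,P[:,1]-cy)<r)&(P[:,2]>z0)&(P[:,2]<z1);return P[m]
q=sel(539,404,30,121,130); print("ring",np.median(q[:,2]),q.min(0),q.max(0)); e=cv2.minEnclosingCircle(q[:,:2].astype(np.float32)); print(e)
q=sel(500,268,16,90,160); 
for z in range(60,150,10):
    q=sel(500,268,18,z,z+10); 
    if len(q): print(z,len(q),np.median(q,0))
print("tip z",sel(455,288,15,125,160).max(0))
q=sel(420,285,60,42,49); print("rack rect",cv2.minAreaRect(sel(400,285,110,42,50)[:,:2].astype(np.float32)))
# unit yaw from pipe
c=dict(w);
for (u,v) in ((235,125),(290,128)): print("pipe",C[v,u])
```

```text
mouth [539.5 404.6 125. ] tip [456.3 289.9 142. ]
sleeve top [500.5 265.5 140. ]
sleeve top [501.3 266.3 146. ]
335 180 [501.9 278.1  95.3]
333 176 [502.6 278.6  75.6]
345 188 [501.4 273.7 129.8]
359 193 [500.9 266.2 142.9]
362 196 [499.2 264.2 142.7]
335 160 [514.  277.4  63.8]
333 178 [502.4 279.2  87.9]
ring 125.16131370771303 [523.1 388.1 121. ] [555.9 420.9 127.7]
((539.4580078125, 404.26568603515625), 16.99297332763672)
60 352 [508.1 276.5  63. ]
70 22 [502.4 280.5  74.3]
80 22 [502.  279.9  84.2]
90 41 [502.  277.5  96.4]
100 54 [503.1 275.7 105.7]
110 57 [502.9 274.6 114.9]
120 69 [502.9 273.3 125.1]
130 77 [502.5 271.9 135.6]
140 256 [500.2 267.  142.9]
tip z [463.9 296.8 143.9]
rack rect ((419.98309326171875, 286.5107421875), (133.8128662109375, 62.073848724365234), 5.451052665710449)
pipe [534.5 357.3  63. ]
pipe [535.6 314.6  63.3]
```

jog_arm:
  series: [0,0,0,0,0,-0.05,1,0,0,0,0,0,-0.09,1,0,0,0,0,0,-0.109,1,0,0,0,0,0,-0.109,1,0,0,0,0,0,-0.109,-1,0,0,0,0,0,-0.109,-1,0,0,0,0,0,-0.109,-1,0,0,0,0,0,-0.109,-1,0,0,0,0,0,-0.109,-1,0,0,0,0,0,-0.109,-1]
  squeeze: 50

```text
clock: 4.68
eef_pos: [455.9, 289.7, 101.4]
eef_rot: [0.527, 1.571, -2.538]
wrist_force: [0.8, -0.1, 0.7]
finger_gap: 37.4
```

Run:
```python
from h import *
s,c=wrist("w3"); print(s["eef_pos"],s["finger_gap"], s["wrist_force"])
```

```text
[455.91843095 289.73906351 101.43985702] 37.43099378160737 [ 0.77525524 -0.10830368  0.74028151]
```

View pics/w3.png

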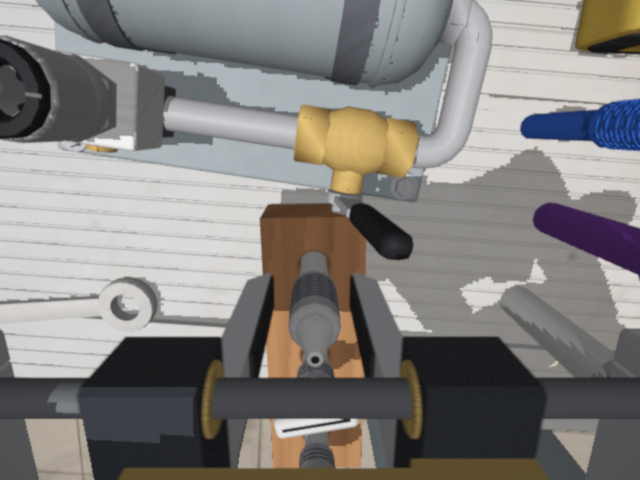

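Still closing (gap 37 mm), centred on the lance (tip at 315,358). Continue closing.

jog_arm:
  series: [0,0,0,0,0,0,-1,0,0,0,0,0,0,-1,0,0,0,0,0,0,-1,0,0,0,0,0,0,-1,0,0,0,0,0,0,-1]

```text
clock: 5.35
eef_pos: [455.9, 289.7, 101.4]
eef_rot: [0.619, 1.571, -2.446]
wrist_force: [-0.1, -0.2, 0.5]
finger_gap: 20.5
```

jog_arm:
  series: [0,0,0,0,0,0.02,-1,0,0,0,0,0,0.06,-1,0,0,0,0,0,0.11,-1,0,0,0,0,0,0.15,-1,0,0,0,0,0,0.15,-1,0,0,0,0.03,0.04,0.15,-1,0,0,0,0.06,0.08,0.15,-1,0,0,0,0.0832,0.1145,0.15,-1,0,0,0,0.0832,0.1145,0.15,-1,0,0,0,0.0832,0.1145,0.15,-1]

```text
clock: 6.6
eef_pos: [538.7, 403.7, 250.2]
eef_rot: [0.558, 1.569, -2.507]
wrist_force: [0.8, -0.2, -1.4]
finger_gap: 20.1
```

Run:
```python
from h import *
from cell import manip
s,c=wrist("w4"); print(s["eef_pos"],s["finger_gap"], s["wrist_force"],s["clock"])
sc=manip.camera("scene"); cv2.imwrite("pics/s4.png",sc["color"]); np.savez("pics/s4.npz",**sc)
a=sc["color"]; cv2.imwrite("pics/s4c.png",cv2.resize(a[180:320,120:280],(800,700)[:2],interpolation=2)[:600])
```

```text
[538.73456739 403.73787176 250.18433965] 20.097448820833627 [ 0.78818758 -0.21308123 -1.35595822] 6.6
```

View pics/w4.png

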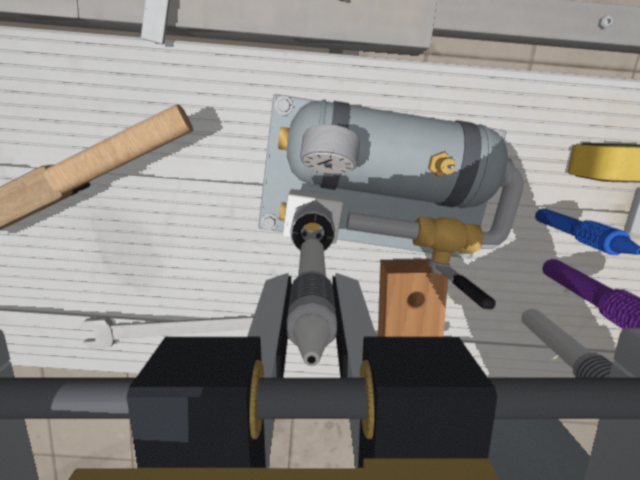

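View pics/s4c.png

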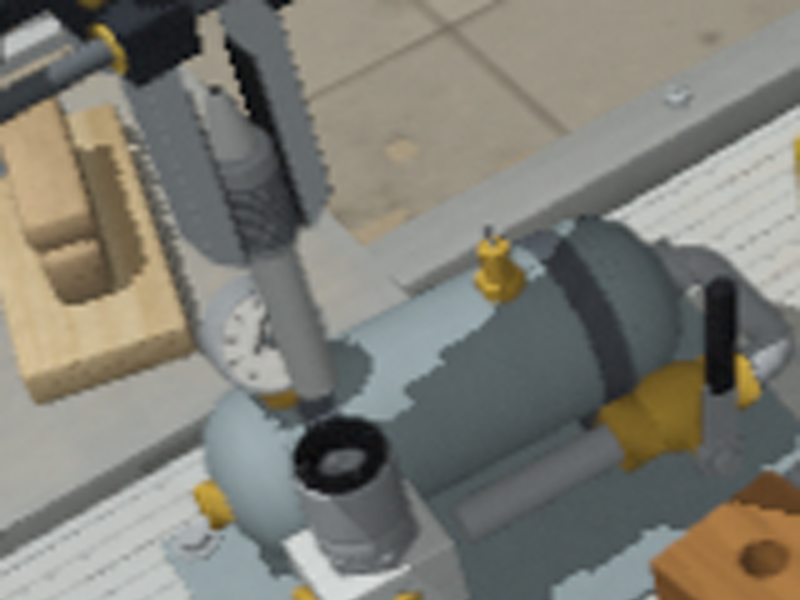

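Run:
```python
from h import *
np.set_printoptions(precision=1,suppress=True)
s=dict(np.load("pics/s4.npz"));w=dict(np.load("pics/w4.npz"))
for n,c in(("s",s),("w",w)):
  for z in (290.2,158.2,125): print(n,z,np.array(proj(c,(538.9,403.9,z))))
print("mouth via scene px",ray(s,188.2,270.6,125), "foot px", ray(s,182.6,260.6,158.2),"tip px",ray(s,162.4,197.6,290.2))
print("tip w",ray(w,312,358,290.2))
a=cv2.imread("pics/w4.png"); cv2.imwrite("pics/w4c.png",cv2.resize(a[190:390,240:390],(600,800),interpolation=2)[:600])
cv2.imwrite("pics/w4d.png",cv2.resize(a[200:270,270:350],(800,700),interpolation=2)[:600])
```

```text
s 290.2 [162.5 198.8]
s 158.2 [182.3 257.2]
s 125 [186.6 269.8]
w 290.2 [314.8 358.1]
w 158.2 [313.  248.2]
w 125 [312.8 235.4]
mouth via scene px [535.4 402.8 125. ] foot px [532.  407.4 158.2] tip px [541.5 402.7 290.2]
tip w [538.9 404.9 290.2]
```

View pics/w4d.png

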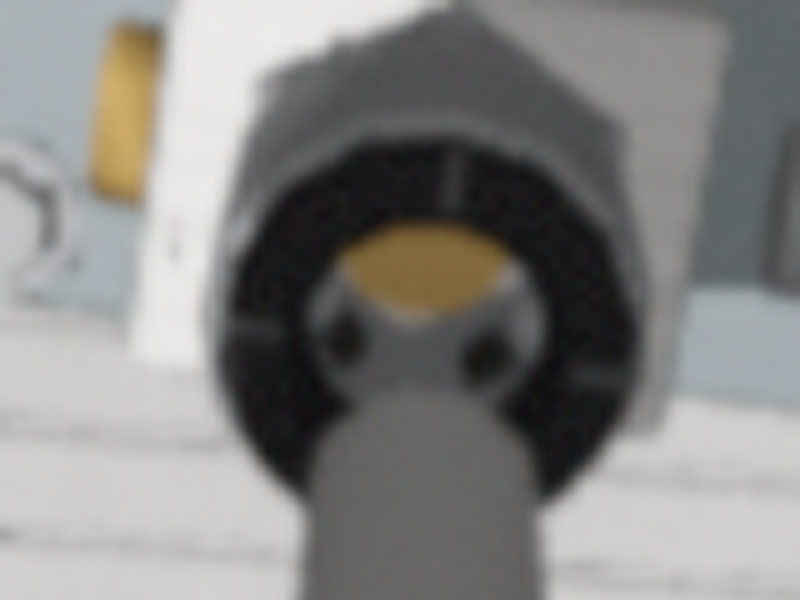

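View pics/w4c.png

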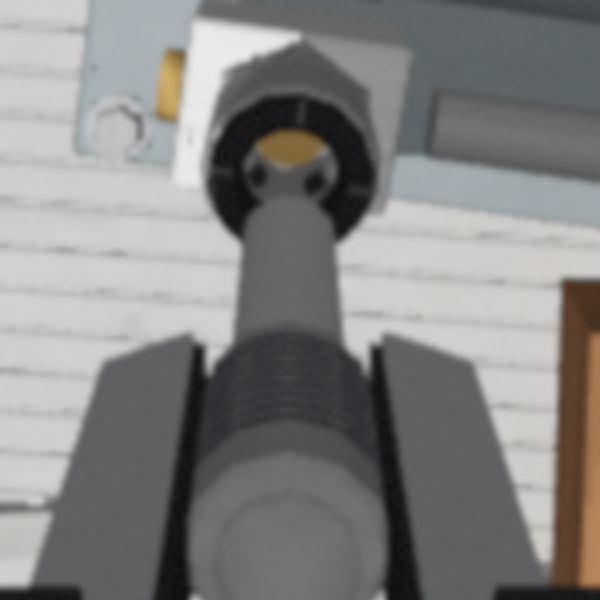

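jog_arm:
  series: [0,0,0,0.0005,0,-0.015,-1,0,0,0,0.0005,0,-0.028,-1,0,0,0,0.0005,0,-0.028,-1,0,0,0,0.0005,0,-0.028,-1]

```text
clock: 7.2
eef_pos: [539.7, 404.3, 223.7]
eef_rot: [-2.578, 1.57, 0.64]
wrist_force: [0.0, -0.2, -0.8]
finger_gap: 20.3
```

Run:
```python
from h import *
from cell import manip
s,c=wrist("w5"); print(s["eef_pos"],s["finger_gap"], s["wrist_force"],s["clock"])
sc=manip.camera("scene"); np.savez("pics/s5.npz",**sc)
a=sc["color"]; b=c["color"]
cv2.imwrite("pics/c5.png",np.hstack([cv2.resize(a[240:290,165:215],(400,400),interpolation=2),cv2.resize(b[200:270,277:347],(400,400),interpolation=2)]))
p=s["eef_pos"]; 
for z in (129,125): print(proj(sc,(p[0],p[1],z)),proj(c,(p[0],p[1],z)))
```

```text
[539.69998876 404.27243229 223.67750562] 20.31845785194712 [ 0.00150038 -0.23378203 -0.75090599] 7.2
(np.float64(185.6691786471284), np.float64(268.14962377968345)) (np.float64(313.3959667430702), np.float64(247.54344524080733))
(np.float64(186.16970540207538), np.float64(269.6199848807382)) (np.float64(313.37093116603745), np.float64(245.87554549605682))
```

View pics/c5.png

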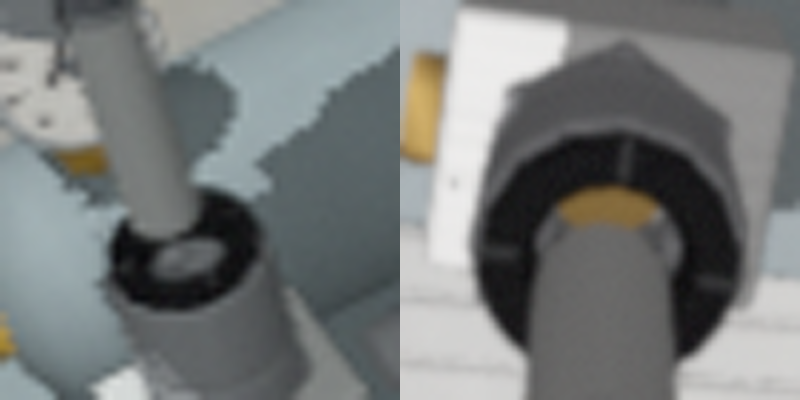

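Run:
```python
from h import *
s=dict(np.load("pics/s5.npz"));w=dict(np.load("pics/w5.npz"))
cv2.imwrite("pics/c6.png",cv2.resize(s["color"][225:285,165:225],(600,600),interpolation=2))
cv2.imwrite("pics/c7.png",cv2.resize(w["color"][210:270,280:340],(600,600),interpolation=2))
```

```text
(no output)
```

View pics/c6.png

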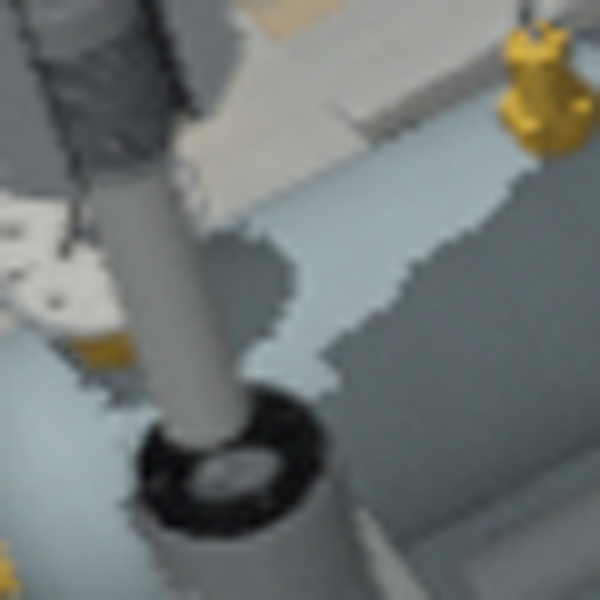

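View pics/c7.png

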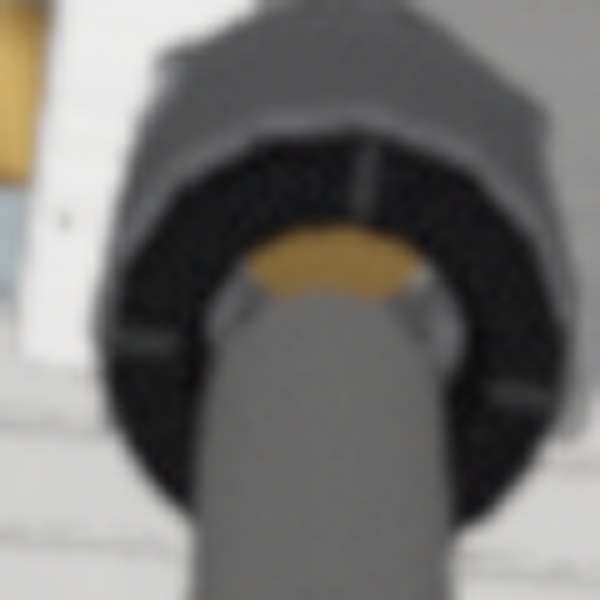

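jog_arm:
  series: [0,0,0,-0.0007,-0.001,0,-1,0,0,0,-0.0007,-0.001,-0.003,-1,0,0,0,-0.0007,-0.001,-0.006,-1,0,0,0,-0.0007,-0.001,-0.008,-1,0,0,0,-0.0007,-0.001,-0.008,-1]

```text
clock: 7.92
eef_pos: [538.9, 403.2, 215.2]
eef_rot: [0.486, 1.57, -2.578]
wrist_force: [0.0, 0.3, -1.6]
finger_gap: 20.1
```

Run:
```python
from h import *
from cell import manip
s,c=wrist("w6"); print(s["eef_pos"],s["finger_gap"], s["wrist_force"],s["moment"],s["clock"])
sc=manip.camera("scene"); np.savez("pics/s6.npz",**sc)
cv2.imwrite("pics/c8.png",np.hstack([cv2.resize(sc["color"][240:290,165:215],(400,400),interpolation=2),cv2.resize(c["color"][220:280,280:340],(400,400),interpolation=2)]))
```

```text
[538.87940556 403.2400439  215.18901587] 20.138453458620262 [ 0.0235931   0.33285243 -1.60442482] [ 0.03898147 -0.0204842   0.0253867 ] 7.925
```

View pics/c8.png

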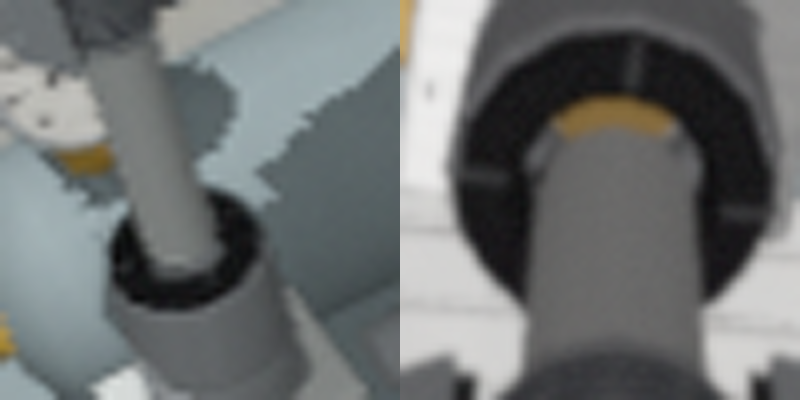

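jog_arm:
  series: [0,0,0,-0.0002,-0.0002,-0.002,-1,0,0,0,-0.0002,-0.0002,-0.004,-1,0,0,0,-0.0002,-0.0002,-0.006,-1,0,0,0,-0.0002,-0.0002,-0.006,-1]

```text
clock: 8.52
eef_pos: [538.7, 403.0, 209.2]
eef_rot: [0.479, 1.57, -2.585]
wrist_force: [-0.4, -0.1, -0.7]
finger_gap: 20.6
```

jog_arm:
  series: [0,0,0,0,0,-0.002,-1,0,0,0,0,0,-0.004,-1,0,0,0,0,0,-0.006,-1,0,0,0,0,0,-0.008,-1,0,0,0,0,0,-0.01,-1,0,0,0,0,0,-0.012,-1,0,0,0,0,0,-0.012,-1]

```text
clock: 9.4
eef_pos: [538.7, 403.1, 197.4]
eef_rot: [-1.976, 1.571, 1.242]
wrist_force: [0.1, -0.3, 1.8]
finger_gap: 20.2
```

jog_arm:
  series: [0,0,0,0,0,-0.0015,-1,0,0,0,0,0,-0.003,-1,0,0,0,0,0,-0.0045,-1,0,0,0,0,0,-0.006,-1,0,0,0,0,0,-0.0075,-1,0,0,0,0,0,-0.0075,-1]

```text
clock: 10.15
eef_pos: [539.0, 403.2, 190.8]
eef_rot: [-2.634, 1.569, 0.584]
wrist_force: [0.1, -0.4, 7.3]
finger_gap: 20.1
```

jog_arm:
  series: [0,0,0,0,0,-0.001,-1,0,0,0,0,0,-0.002,-1,0,0,0,0,0,-0.003,-1,0,0,0,0,0,-0.004,-1]

```text
clock: 10.65
eef_pos: [539.1, 403.3, 187.1]
eef_rot: [-2.626, 1.569, 0.592]
wrist_force: [0.3, 0.8, 4.9]
finger_gap: 20.3
```

jog_arm:
  series: [0,0,0,0,0,-0.001,-1,0,0,0,0,0,-0.002,-1,0,0,0,0,0,-0.003,-1,0,0,0,0,0,-0.004,-1]

```text
clock: 11.15
eef_pos: [539.0, 403.2, 182.6]
eef_rot: [-2.632, 1.569, 0.586]
wrist_force: [0.2, 1.1, 6.5]
finger_gap: 20.3
```

Run:
```python
from h import *
s,c=wrist("w7"); print(s["eef_pos"],s["wrist_force"],s["clock"])
a=dict(np.load("pics/w6.npz"))["color"]
cv2.imwrite("pics/c9.png",np.hstack([cv2.resize(a[210:410,230:400],(340,400),interpolation=2),cv2.resize(c["color"][210:410,230:400],(340,400),interpolation=2)]))
```

```text
[538.98930539 403.20218298 182.57593512] [0.16202578 1.06170964 6.54165935] 11.15
```

View pics/c9.png

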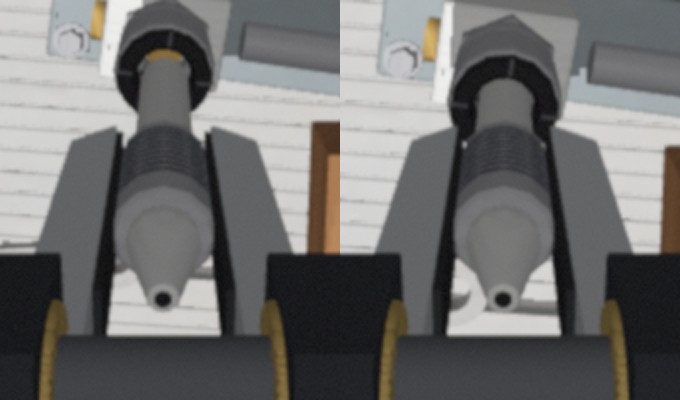

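jog_arm:
  series: [0,0,0,0,0,-0.0007,-1,0,0,0,0,0,-0.0014,-1,0,0,0,0,0,-0.002,-1]

```text
clock: 11.58
eef_pos: [539.0, 403.2, 180.8]
eef_rot: [-2.616, 1.569, 0.602]
wrist_force: [-0.1, 0.1, 6.1]
finger_gap: 20.3
```

jog_arm:
  series: [0,0,0,0,0,-0.0005,-1,0,0,0,0,0,-0.001,-1,0,0,0,0,0,-0.0015,-1]

```text
clock: 11.95
eef_pos: [539.0, 403.2, 179.1]
eef_rot: [-2.636, 1.569, 0.583]
wrist_force: [0.4, 0.0, 6.5]
finger_gap: 20.4
```

jog_arm:
  series: [0,0,0,0,0,-0.0005,-1,0,0,0,0,0,-0.001,-1,0,0,0,0,0,-0.0015,-1]

```text
clock: 12.32
eef_pos: [538.9, 403.2, 177.4]
eef_rot: [-2.611, 1.57, 0.608]
wrist_force: [0.2, 0.6, 6.1]
finger_gap: 20.1
```

jog_arm:
  series: [0,0,0,0,0,-0.0005,-1,0,0,0,0,0,-0.001,-1,0,0,0,0,0,-0.0015,-1]

```text
clock: 12.7
eef_pos: [539.0, 403.2, 176.2]
eef_rot: [-2.645, 1.569, 0.573]
wrist_force: [-0.2, 0.5, 7.3]
finger_gap: 20.3
```

jog_arm:
  series: [0,0,0,0,0,-0.0005,-1,0,0,0,0,0,-0.001,-1]

```text
clock: 12.95
eef_pos: [539.0, 403.2, 175.2]
eef_rot: [-2.634, 1.569, 0.584]
wrist_force: [0.9, 1.3, 6.3]
finger_gap: 20.1
```

jog_arm:
  series: [0,0,0,0,0,-0.0005,-1,0,0,0,0,0,-0.001,-1]

```text
clock: 13.2
eef_pos: [539.0, 403.2, 174.2]
eef_rot: [-2.626, 1.569, 0.592]
wrist_force: [0.0, 0.5, 9.4]
finger_gap: 20.4
```

jog_arm:
  series: [0,0,0,0,0,-0.0005,-1,0,0,0,0,0,-0.001,-1]

```text
clock: 13.45
eef_pos: [539.1, 403.2, 173.5]
eef_rot: [-2.672, 1.569, 0.546]
wrist_force: [-1.3, -0.0, 11.1]
finger_gap: 20.3
```

jog_arm:
  series: [0,0,0,0,0,-0.0005,-1,0,0,0,0,0,-0.0005,-1]

```text
clock: 13.7
eef_pos: [539.1, 403.3, 173.5]
eef_rot: [-2.669, 1.568, 0.55]
wrist_force: [-0.0, -1.0, 12.9]
finger_gap: 20.4
```

jog_arm:
  series: [0,0,0,0,0,-0.0005,-1,0,0,0,0,0,-0.0005,-1]

```text
clock: 13.95
eef_pos: [539.2, 403.3, 173.4]
eef_rot: [-2.671, 1.568, 0.547]
wrist_force: [-0.8, -1.7, 14.6]
finger_gap: 20.1
```

jog_arm:
  series: [0,0,0,0,0,-0.0005,-1,0,0,0,0,0,-0.001,-1,0,0,0,0,0,-0.0015,-1,0,0,0,0,0,-0.0015,-1]

```text
clock: 14.45
eef_pos: [539.4, 403.4, 173.4]
eef_rot: [-2.679, 1.566, 0.539]
wrist_force: [-4.4, -3.4, 23.3]
finger_gap: 20.1
```

jog_arm:
  series: [0,0,0,0,0,0.001,-1,0,0,0,0,0,0.002,-1,0,0,0,0,0,0.003,-1,0,0,0,0,0,0.004,-1,0,0,0,0,0,0.005,-1,0,0,0,0,0,0.005,-1]

```text
clock: 15.2
eef_pos: [538.7, 403.1, 174.4]
eef_rot: [0.367, 1.57, -2.698]
wrist_force: [3.6, 3.2, -4.0]
finger_gap: 20.1
```

jog_arm:
  series: [0,0,0,0,0,0.0005,-1,0,0,0,0,0,0.001,-1,0,0,0,0,0,0.0015,-1]

```text
clock: 15.58
eef_pos: [538.6, 403.0, 175.4]
eef_rot: [0.4, 1.57, -2.664]
wrist_force: [5.6, 4.3, -9.4]
finger_gap: 20.3
```

jog_arm:
  series: [0,0,0,0,0,0.0005,-1,0,0,0,0,0,0.001,-1,0,0,0,0,0,0.0015,-1]

```text
clock: 15.95
eef_pos: [538.6, 403.0, 177.0]
eef_rot: [0.463, 1.57, -2.602]
wrist_force: [4.1, 3.7, -9.4]
finger_gap: 20.2
```

jog_arm:
  series: [0,0,0,0,0,0.0005,-1,0,0,0,0,0,0.001,-1,0,0,0,0,0,0.0015,-1]

```text
clock: 16.32
eef_pos: [538.5, 403.0, 177.7]
eef_rot: [0.433, 1.569, -2.632]
wrist_force: [5.3, 5.0, -13.8]
finger_gap: 20.5
```

jog_arm:
  series: [0,0,0,0,0,0.0005,-1,0,0,0,0,0,0.001,-1,0,0,0,0,0,0.001,-1]

```text
clock: 16.7
eef_pos: [538.4, 402.9, 178.1]
eef_rot: [0.429, 1.568, -2.635]
wrist_force: [6.6, 5.5, -17.6]
finger_gap: 20.5
```

jog_arm:
  series: [0,0,0,0,0,0.0005,-1,0,0,0,0,0,0.001,-1,0,0,0,0,0,0.001,-1]

```text
clock: 17.08
eef_pos: [538.3, 402.9, 178.4]
eef_rot: [0.452, 1.568, -2.612]
wrist_force: [6.9, 6.2, -19.6]
finger_gap: 20.3
```

jog_arm:
  series: [0,0,0,0,0,0.0005,-1,0,0,0,0,0,0.001,-1,0,0,0,0,0,0.0015,-1,0,0,0,0,0,0.0015,-1]

```text
clock: 17.58
eef_pos: [538.1, 402.7, 179.0]
eef_rot: [0.466, 1.566, -2.599]
wrist_force: [8.5, 6.9, -26.5]
finger_gap: 20.5
```

Run:
```python
from h import *
from cell import manip
s,c=wrist("w8"); print(s["eef_pos"],s["wrist_force"],s["clock"])
sc=manip.camera("scene")
cv2.imwrite("pics/c10.png",np.hstack([cv2.resize(sc["color"][210:290,155:223],(340,400),interpolation=2),cv2.resize(c["color"][210:410,230:400],(340,400),interpolation=2)]))
```

```text
[538.12150023 402.72944423 178.96269091] [  8.49727833   6.92806411 -26.45704396] 17.575
```

View pics/c10.png

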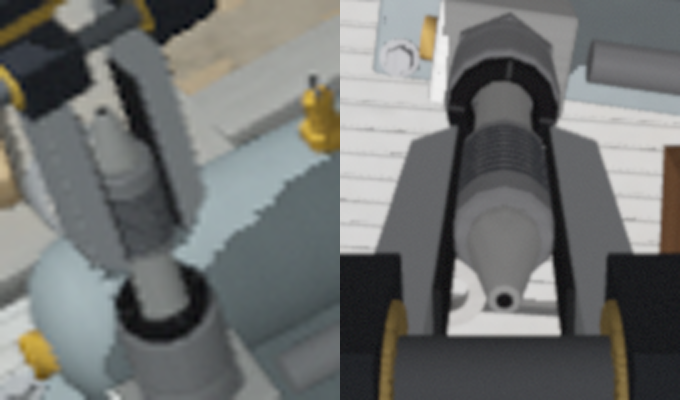

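jog_arm:
  series: [0,0,0,0,0,-0.002,-1,0,0,0,0,0,-0.004,-1,0,0,0,0,0,-0.005,-1,0,0,0,0,0,-0.005,-1]

```text
clock: 18.18
eef_pos: [538.6, 402.9, 177.5]
eef_rot: [0.502, 1.57, -2.563]
wrist_force: [2.6, 2.7, -8.3]
finger_gap: 20.2
```

jog_arm:
  series: [0,0,0,0,0,0,0.1,0,0,0,0,0,0,0.1,0,0,0,0,0,0,0.1,0,0,0,0,0,0,0.1,0,0,0,0,0,0,0.1,0,0,0,0,0,0,0.1]

```text
clock: 18.92
eef_pos: [538.7, 403.0, 178.0]
eef_rot: [-3.068, 1.571, 0.15]
wrist_force: [-0.1, 0.2, 0.2]
finger_gap: 51.8
```

Run:
```python
from h import *
from cell import manip
s,c=wrist("w9"); print(s["eef_pos"],s["wrist_force"],s["finger_gap"],s["clock"])
```

```text
[538.73652194 403.04293308 177.98033517] [-0.1257024   0.23622694  0.18766829] 51.79803655945555 18.925
```

View pics/w9.png

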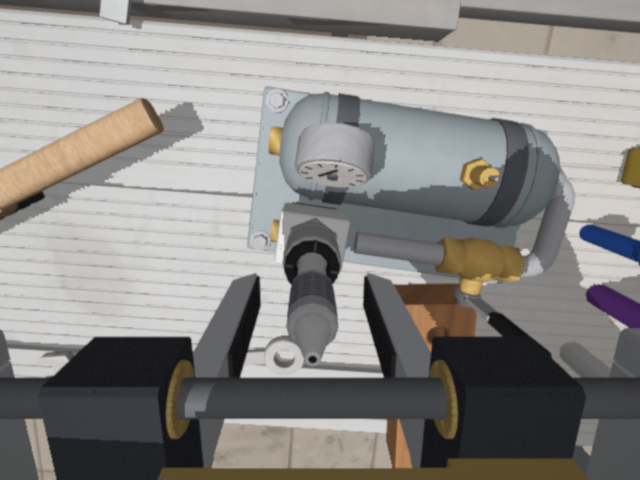

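jog_arm:
  series: [0,0,0,0,0,0.03,0.1,0,0,0,0,0,0.07,0.1,0,0,0,0,0,0.1,0.1,0,0,0,-0.02,-0.06,0.1,-1,0,0,0,-0.036,-0.105,0.1,-1,0,0,0,-0.036,-0.105,0.1,-1]

```text
clock: 19.73
eef_pos: [502.3, 295.9, 278.8]
eef_rot: [-2.945, 1.57, 0.272]
wrist_force: [-0.1, 0.7, 0.4]
finger_gap: 25.2
```

Run:
```python
from h import *
from cell import manip
np.set_printoptions(precision=1,suppress=True)
s,c=wrist("w10"); print(s["eef_pos"],s["wrist_force"],s["finger_gap"],s["clock"])
sc=manip.camera("scene"); np.savez("pics/s10.npz",**sc)
for p in ((502,280,46),(502,280,89),(502,280,143),(501,267,143),(501,271,116)): print(p,np.array(proj(sc,p)),np.array(proj(c,p)))
cv2.imwrite("pics/c11.png",np.hstack([cv2.resize(sc["color"][225:285,235:295],(400,400),interpolation=2),cv2.resize(sc["color"][205:295,150:240],(400,400),interpolation=2)]))
```

```text
[502.3 295.9 278.8] [-0.1  0.7  0.4] 25.2159872523977 19.725
(502, 280, 46) [261.2 273.8] [328. 210.]
(502, 280, 89) [258.9 259.3] [329.9 219.2]
(502, 280, 143) [255.7 239.6] [333.  234.3]
(501, 267, 143) [261.9 236.4] [349.1 236.6]
(501, 271, 116) [261.6 247.6] [341.6 228. ]
```

View pics/w10.png

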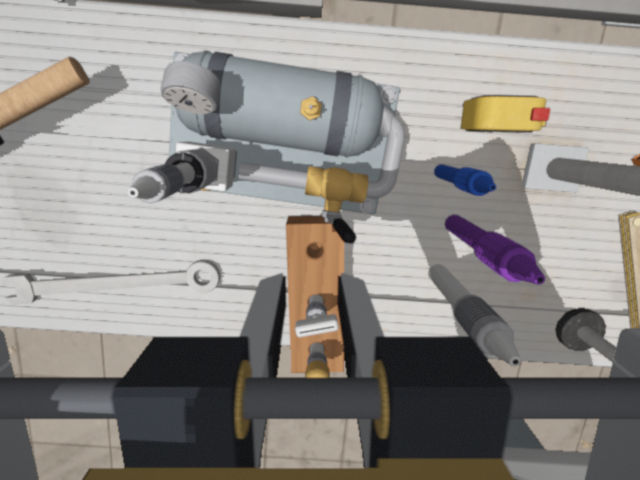

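View pics/c11.png

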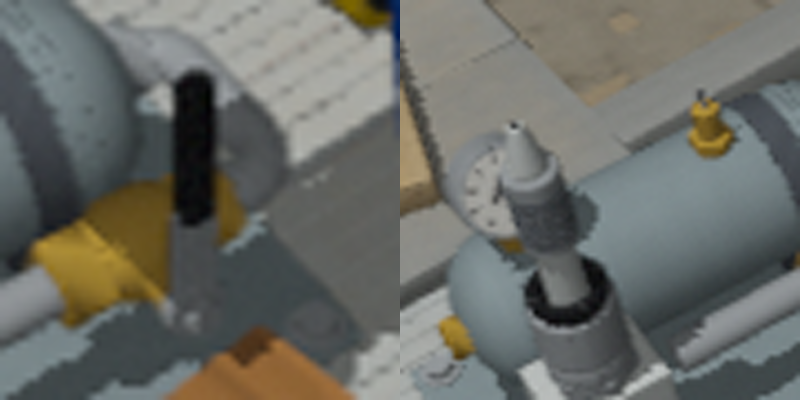

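jog_arm:
  series: [0,0,0.18,0,0,0,-1,0,0,0.36,0,0,0,-1,0,0,0.54,0,0,0,-1,0,0,0.72,0,0,0,-1,0,0,0.9,0,0,0,-1,0,0,1.08,0,0,0,-1,0,0,1.26,0,0,0,-1,0,0,1.41,0,0,0,-1,0,0,1.41,0,0.002,-0.04,-1,0,0,1.41,0,0.002,-0.04,-1]

```text
clock: 21.08
eef_pos: [502.0, 300.6, 235.3]
eef_rot: [-1.026, 1.566, -2.68]
wrist_force: [-0.0, 0.1, 0.9]
finger_gap: 0.5
```

Run:
```python
from h import *
np.set_printoptions(precision=1,suppress=True)
s,c=wrist("w11"); print(s["eef_pos"],s["wrist_force"],s["finger_gap"],s["clock"],s["joints"].round(2))
C=cloud(c)
P=C.reshape(-1,3);P=P[~np.isnan(P[:,0])]
for z in range(40,150,10):
    m=(abs(P[:,0]-502)<14)&(abs(P[:,1]-268)<22)&(P[:,2]>z)&(P[:,2]<z+10); q=P[m]
    if len(q): print(z,len(q),np.median(q,0),q.max(0))
```

```text
[502.  300.6 235.3] [-0.   0.1  0.9] 0.5093672295110967 21.075 [0.5 0.4 1.4 0.  1.4 0.6]
40 14 [488.4 266.9  45. ] [489.  271.4  47.4]
50 124 [506.2 282.9  57.6] [516.  287.3  60. ]
60 291 [507.5 278.5  62.8] [515.9 286.5  69.9]
70 25 [501.  281.6  75.3] [502.7 282.8  80. ]
80 23 [500.9 280.5  85.2] [502.6 281.2  89.1]
90 52 [500.8 278.   95.9] [504.7 280.1  99.9]
100 73 [500.7 276.4 105.2] [505.2 278.2 109.9]
110 66 [500.6 275.2 114.7] [505.  276.8 119.7]
120 21 [500.5 274.7 122.4] [502.1 275.3 125.5]
```

View pics/w11.png

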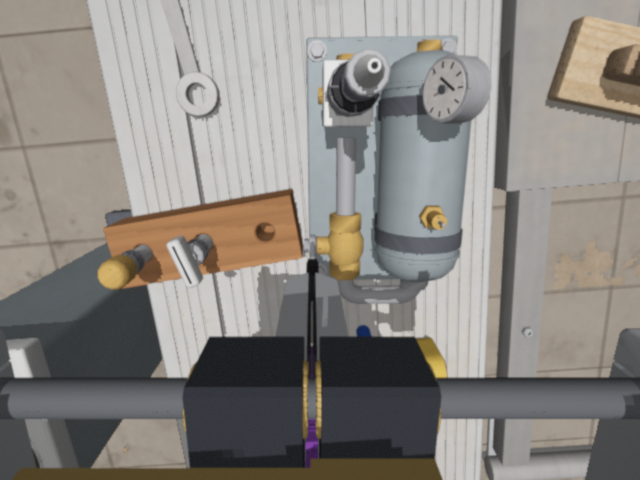

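jog_arm:
  series: [0,0,0,-0.001,-0.002,-0.04,-1,0,0,0,-0.001,-0.002,-0.08,-1,0,0,0,-0.001,-0.002,-0.096,-1,0,0,0,-0.001,-0.002,-0.096,-1,0,0,0,-0.001,-0.002,-0.096,-1]

```text
clock: 21.75
eef_pos: [502.5, 298.5, 143.9]
eef_rot: [2.126, 1.568, 0.471]
wrist_force: [0.8, 0.6, 0.4]
finger_gap: 0.6
```

jog_arm:
  series: [0,0,0,-0.001,-0.008,-0.002,-1,0,0,0,-0.001,-0.016,-0.004,-1,0,0,0,-0.002,-0.023,-0.005,-1,0,0,0,-0.003,-0.03,-0.006,-1,0,0,0,-0.003,-0.039,-0.01,-1,0,0,0,-0.004,-0.048,-0.013,-1]

```text
clock: 22.5
eef_pos: [497.6, 249.5, 128.5]
eef_rot: [-1.579, 1.57, 3.05]
wrist_force: [1.1, 2.8, 0.5]
finger_gap: 0.5
```

jog_arm:
  series: [0,0,0,0,-0.008,-0.005,-1,0,0,0,-0.001,-0.015,-0.011,-1,0,0,0,-0.001,-0.021,-0.018,-1,0,0,0,-0.002,-0.027,-0.026,-1]

```text
clock: 23.0
eef_pos: [495.8, 222.7, 102.5]
eef_rot: [1.673, 1.571, 0.018]
wrist_force: [0.3, 3.1, 1.9]
finger_gap: 0.6
```

Run:
```python
from h import *
from cell import manip
np.set_printoptions(precision=1,suppress=True)
s,c=wrist("w12"); print(s["eef_pos"],s["wrist_force"],s["clock"])
sc=manip.camera("scene")
cv2.imwrite("pics/c12.png",cv2.resize(sc["color"][190:310,160:320],(800,600),interpolation=2))
```

```text
[495.8 222.7 102.5] [0.3 3.1 1.9] 23.0
```

View pics/c12.png

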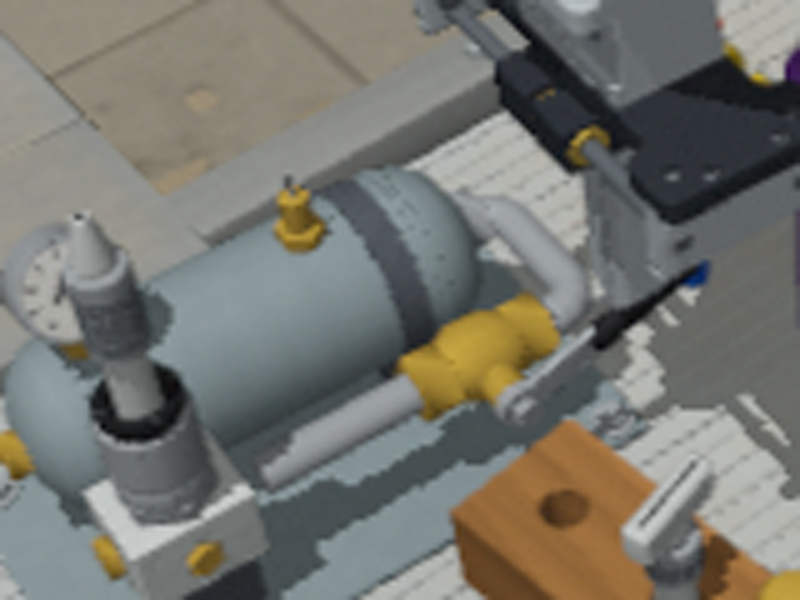

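jog_arm:
  series: [0,0,0,0,-0.004,-0.008,-1,0,0,0,-0.0005,-0.007,-0.016,-1,0,0,0,-0.0005,-0.009,-0.023,-1,0,0,0,-0.0005,-0.01,-0.028,-1,0,0,0,-0.0005,-0.01,-0.028,-1]

```text
clock: 23.72
eef_pos: [495.9, 214.1, 79.3]
eef_rot: [2.333, 1.567, 0.679]
wrist_force: [-22.6, -0.2, 55.9]
finger_gap: 0.6
```

jog_arm:
  series: [0,0,0,0,0,-0.001,-1,0,0,0,0,0,-0.002,-1,0,0,0,0,0,-0.002,-1]

```text
clock: 24.1
eef_pos: [496.1, 214.1, 78.9]
eef_rot: [2.205, 1.566, 0.55]
wrist_force: [-29.4, -3.4, 75.8]
finger_gap: 0.4
```

jog_arm:
  series: [0,0,0,0,0,0.006,-1,0,0,0,0,0,0.007,-1]

```text
clock: 24.35
eef_pos: [495.4, 213.0, 80.2]
eef_rot: [1.704, 1.57, 0.049]
wrist_force: [0.9, 1.4, 6.3]
finger_gap: 0.3
```

Run:
```python
from h import *
from cell import manip
np.set_printoptions(precision=1,suppress=True)
s,c=wrist("w13"); print(s["eef_pos"],s["wrist_force"],s["clock"])
sc=manip.camera("scene")
cv2.imwrite("pics/c13.png",cv2.resize(sc["color"][190:310,160:320],(800,600),interpolation=2))
```

```text
[495.4 213.   80.2] [0.9 1.4 6.3] 24.35
```

View pics/c13.png

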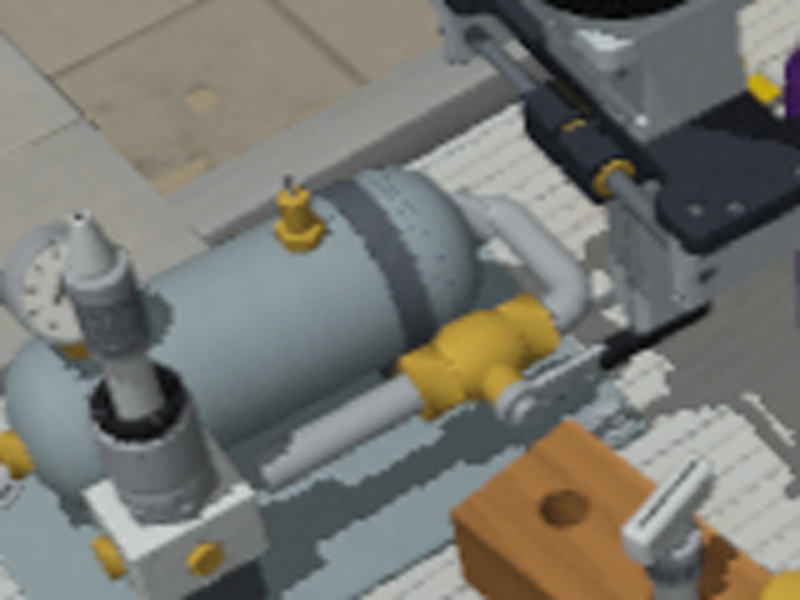

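View pics/w13.png

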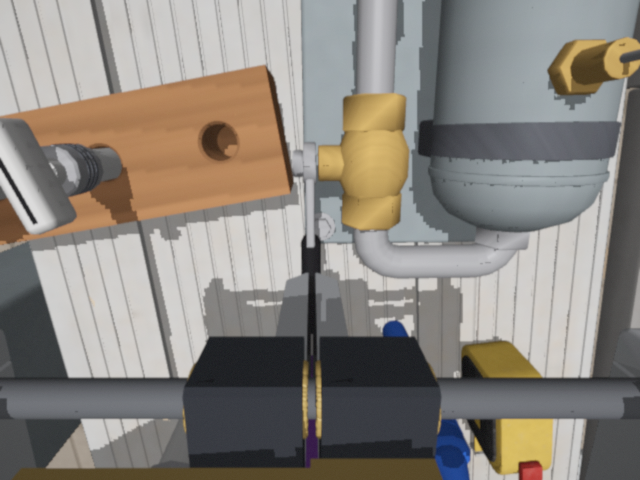

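jog_arm:
  series: [0,0,0,0,0,0.02,-1,0,0,0,0,0,0.06,-1,0,0,0,0,0,0.12,-1,0,0,0,0,0.02,0.17,-1,0,0,0,0,0.05,0.17,-1,0,0,0,0,0.05,0.17,-1]

```text
clock: 25.2
eef_pos: [495.0, 263.9, 248.9]
eef_rot: [-0.969, 1.569, -2.622]
wrist_force: [1.3, -0.8, 0.3]
finger_gap: 0.3
```

Run:
```python
from h import *
from cell import manip
np.set_printoptions(precision=1,suppress=True)
s,c=wrist("w14"); print(s["eef_pos"],s["wrist_force"],s["clock"])
sc=manip.camera("scene"); np.savez("pics/s14.npz",**sc)
cv2.imwrite("pics/s14.png",sc["color"])
cv2.imwrite("pics/c14.png",cv2.resize(sc["color"][190:310,160:320],(800,600),interpolation=2))
for n,C in (("s",cloud(sc)),("w",cloud(c)),("t",cloud(manip.camera("top")))):
    P=C.reshape(-1,3);P=P[~np.isnan(P[:,0])]
    for y in range(180,285,10):
        m=(abs(P[:,0]-498)<7)&(abs(P[:,1]-y)<5)&(P[:,2]>40)&(P[:,2]<90); q=P[m]
        if len(q): print(n,y,len(q),np.median(q,0))
```

```text
[495.  263.9 248.9] [ 1.3 -0.8  0.3] 25.2
s 190 6 [493.2 190.9  61. ]
s 200 12 [493.5 200.5  61.4]
s 210 15 [493.8 209.9  61.3]
s 220 20 [493.6 220.5  60.6]
s 230 20 [493.7 229.6  60.8]
s 240 27 [494.  239.1  58.7]
s 250 28 [495.2 250.3  58.7]
s 260 26 [496.2 259.3  57.8]
s 270 32 [495.7 271.3  62.5]
s 280 43 [496.7 280.4  61.1]
w 210 60 [495.7 211.9  60.6]
w 220 104 [496.6 220.1  60.5]
w 230 109 [497.1 229.9  60.6]
w 240 92 [497.9 239.2  61.3]
w 250 52 [498.7 250.   62.3]
w 260 44 [499.  259.7  62.4]
w 270 75 [499.5 271.9  62.4]
w 280 141 [498.5 280.   61.9]
```

View pics/c14.png

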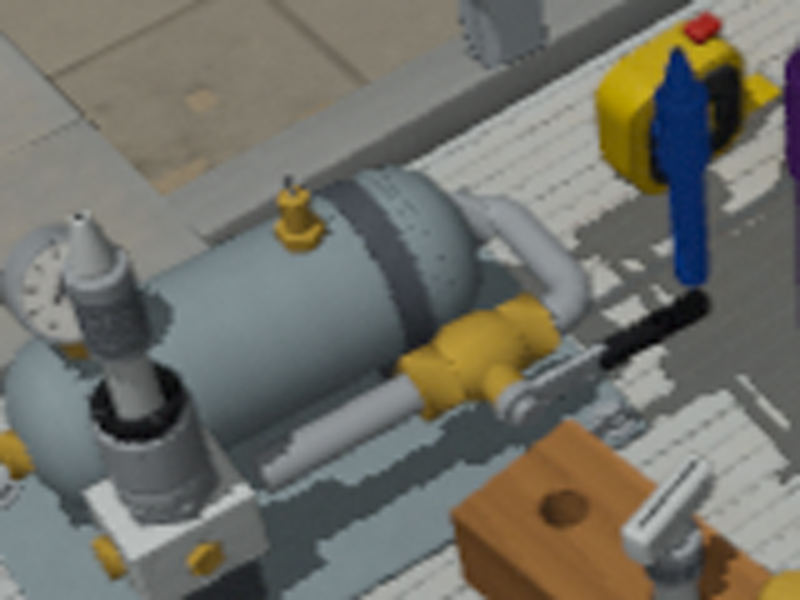

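View pics/w14.png

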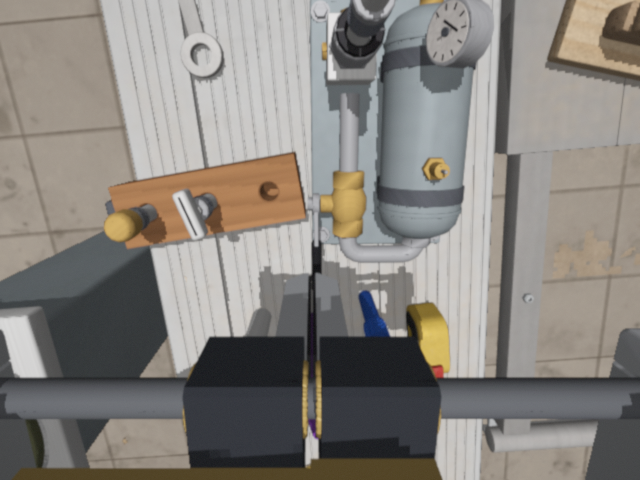

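View pics/s14.png

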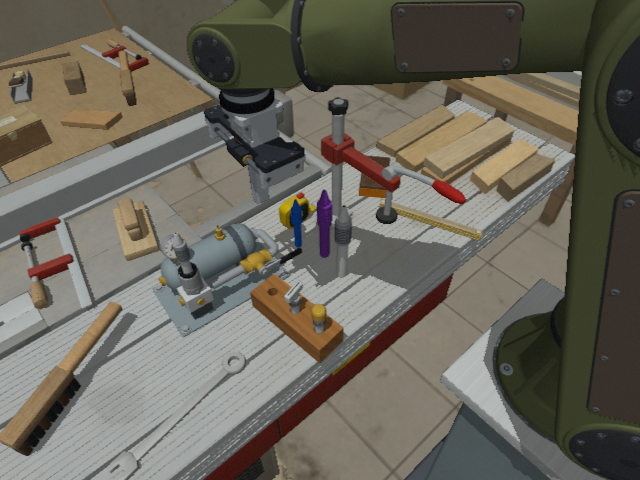

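Everything stands as it should: the lance is in the collet, the lever is level, the nozzles and tools haven't moved, and the arm is clear. Handing in.

```bash
python3 -c "
from cell import manip
print(manip.sign_off()); print(manip.read_state()['clock'])"
```

```text
the job is handed in; nothing more can be done
None
the job is handed in; nothing more can be done
```

The job was done in the order asked and handed in at about 25 s of the 67 s allowed.

- **Lance seated:** I took the pointed lance from the rack and pushed it past the seal. It stopped dead about 43 mm below the mouth, and I pressed it there with 23 N.
- **Bite proven:** On the pull back up, the force stayed near 9 N and then climbed to 26 N, with the lance about 5 mm above the shoulder. I eased the pull to 8 N and let go; it stayed up.
- **Valve opened:** I then pushed the lever down onto its end stop with the closed fingers. The last range readings put the lever's top at z = 60–62 mm along its length, so it is level.
- **Last scene picture:** The lance stands in the collet, the two short nozzles are in the rack, the tools look undisturbed, and the gripper is clear of everything.

Some checks disagreed or went rougher than planned:

- **Lever stop:** The lever's axis sits about 7 mm higher than I had estimated, so the fingertips pressed on the end stop with up to 76 N at the wrist before I backed off. That is under the 120 N wrist limit. The contact looked to be the fingertips on the sleeve, not the gripper's body, but I did not confirm that separately.
- **Mouth position:** The scene camera placed the mouth 2–3 mm away from where the wrist camera did. I settled this by close-up views with the lance just above the mouth.
- **Seal force:** The seal read only about 7–8 N at the moments I sampled, slightly below the stated 9–20 N.
- **Collet rise:** I judged the collet's rise from force and travel. I did not measure it directly.

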